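# Unlock the gauge case with the tubular key and bring the key back

## Robot

A 6-joint arm with a two-finger parallel gripper is mounted at the origin on a cart in front of the work surface, level with it; the furniture and walls round the work are solid. World frame = base frame: x ahead of the robot, y to its left, z up, the work surface at z = 0. Lengths are in m, angles in rad, forces in N, time in s.
With the tool pointing down it reaches from about 0.35 to 0.975 m from the base axis. Payload 4.9 kg.
Tool frame: the origin (TCP) lies midway between the tips of the shut fingers; the grasp point (between the pads) lies 19 mm behind it; z points along the fingers, y is the line along which they close (so a half turn about z gives the same grasp; the last joint's range is limited). The gripper opens to 85 mm and grips with 20 to 120 N. Pads are 22 mm wide; open, the fingers measure 114 mm over their backs; the gripper's body (76 mm by 85 mm) begins 54 mm behind the grasp point. The pads swing forward as they close: fully open they stand 13 mm farther back than shut.
Start: joints at [1.131, 0.053, 1.613, -0, 1.476, -0.119], TCP at [0.197, 0.593, 0.231] pointing down, gripper open.
Joint ranges: [-3.01, 3.01], [-1.01, 2.22], [0.06, 2.58], [-1.02, 4.17], [0.09, 2.62], [-3.14, 3.14]. Speed limits (rad/s): [2.57, 2.57, 3.14, 3.14, 3.14, 3.14].

## Interface

Orientations are given as a rotation vector (axis times angle).
In Python, from station import ctrl, optics, job gives the robot as it stands.
- The arm moves only by the shell command python3 -m jog 'ROWS' [OPENING] [FORCE]. ROWS is JSON, a list of rows, each a list of 2 entries, a list of its own where there are three numbers: the shift along the tool's x, y, z in m, then the turn, a rotation vector about the tool's x, y, z in rad. A call has 1 to 5 rows; each row is the pose to reach, as a shift and turn from the pose commanded when the call began, along the tool's axes at that moment; what a row does not reach only later rows make up. A row lasts 1/10 s, in which the tool goes at most 50 mm and 8.59 degrees, less where a joint would pass 70% of its speed; a pose out of reach is approached as far as the arm can. A call with a gripper value outside its range is refused whole. OPENING is the opening, from 0 (shut) to 1 (fully open), set as the call begins (- or left out, the last holds). The fingers move at their own pace and stop on an object; FORCE is the grip in N (left out, the last holds). Time passes only in rows, so rows that repeat a pose let the fingers close. It gives the time, the measured TCP pose, the force, the opening and the grip force at its end, in the units of the state.
- ctrl.get_obs(): the state, without advancing time (a new reading comes with each control period).
- optics.get_image(name): name is "scene" or "top" or "wrist"; returns a dict with "image" (420x560x3 uint8, blue, green, red), "fx", "fy", "cx", "cy" (pixels), "rvec" (rotation vector, rad) and "tvec" (3), from world to camera coordinates, as OpenCV has them; the wrist camera has in their place "mount" (4x4, takes a point from camera to tool coordinates, whose origin is the TCP and whose axes are the flange's). Camera axes: x right, y down, z forward; pixel columns grow to the right and rows downward; lengths in m; the calibration is good to about 2 mm. A picture is of the moment at which its call begins: read the wrist's pose just before it. There is no depth.
- job.finish_job(): hands the job in; it is judged then, once.
The state is a dict: "t": time; "q": joint angles; "dq": joint speeds; "effort": joint torques, N m; "tool_pos": TCP position; "tool_rot": TCP orientation; "contact_force": force on the tool from outside, world axes, zero at the start; "wrist_torque": the same for the moment, N m; "opening": finger opening in m; "grip_force": force on a finger pad.
Only numpy, scipy, OpenCV 4.12 (cv2) and the standard library are available. Lean on these libraries where they do the work, as an engineer would, in place of code of your own. Each camera call takes 0.05 s, during which the arm holds its last target. There are 200 camera calls.

## Task

Unlock the grey steel gauge case with the flat-headed tubular key from the key stand: feel its end into the lock, press it fully home, and turn it clockwise, without forcing anything, until the lid springs ajar. Then turn the key back to the one position where it comes out, draw it out, and put it back, fully home, in the hole of the stand where it stood. Leave the other key and the things around alone.

Things in the scene. Friction and masses are not known exactly. Their poses are not given: they have to be found in the camera images.
- gauge_case: grey steel case 180 x 200 x 85 mm (x, y, z), fixed. Origin: centre of its underside; -x is its front, z up. Top: an 80 mm deep fixed deck in front with the lock, behind it the lid, hinged along the back. A bolt holds the lid; the key withdraws it against a spring. The lid's front edge, 50 mm behind the lock axis, springs up 20 mm when freed
- lock_nominal (a point): drawing position of the lock axis at the lock's top face, 4 mm over the deck, 89 mm above the bench; axes as the case. The real lock axis is off by up to 5 mm in x and 4 mm in y, is not measured, and stays put. Top face: 40 mm square, flat. Hole 13.8 mm across for the barrel, with a 6.4 mm wide notch on the -x side, out to 12 mm from the axis, for the key's pin
- case_lid (a joint): lid opening angle, rad: 0 shut and bolted, 0.2 sprung ajar. Fully home, the key turns clockwise (seen from above): 0.4 to 1 rad frees the lid, a hard stop follows 0.1 rad on; how far differs with the lock's place. Play and grip give come on top. Turning meets up to 0.12 N m. Off its start angle the key is trapped. Over 30 N of key on lock or case harms it
- key_bow (a point): centre of the tubular key's flat black head: a plate 30 mm wide (x), 8 mm thick (y), 34 mm high (z, up). Grip it across the 8 mm. Below: a 10 mm neck, then a steel collar 20 mm across and 4 mm thick with its underside 29 mm below this point, then the barrel. About 70 g. Same axes as key_end. The key fits the lock with its axes along the case's
- key_end (a point): middle of the lower end of the tubular key's barrel, 53 mm below key_bow. Barrel 12 mm across, 24 mm long below the collar, lower rim chamfered 0.5 mm. A 4 mm thick pin, 10 mm above the end, sticks out on the -x side to 11 mm from the axis. Fully home, the collar lies on the lock's face (or stand's top), the end 24 mm below it; in the lock it turns only within 2 mm of that
- key_stand: fixed aluminium block 48 x 140 x 36 mm on a thin base plate. Origin: centre of its underside, z up. Two holes, at y = -35 and +35 mm, each 15 mm square with a 7.6 mm wide notch on the -x side for the pin. The two keys stand in them on their collars, barrels down, axes along the stand's; which is in which varies
- tee_bar (a point): middle of the cross bar of the other key, a plain steel T-handled one that stands in the stand's other hole: bar 53 mm long (x), 11 mm thick, 48 mm over the stand's top. To be left alone
- marker: black and white marker pen, 131 x 18 x 18 mm, lying loose on the bench between stand and case. To be left alone
- spanner_13: steel combination spanner, 178 x 34 x 10 mm, lying loose on the bench. To be left alone
Things that resemble listed ones, but are neither listed nor needed, are in the scene too. What is meant by the part that bears key_bow is not green, and is the smaller of those in its own colour.

How it is judged:
On the way, in this order (a step that is already met when the one before it is completed fails the run):
1. the tubular key is fully home in the lock (horizontal distance between key_end and lock_nominal below 0.01 m and z of key_end in the frame of lock_nominal below -0.0215 m), for 0.1 s.
2. the key has been turned and the lid has sprung ajar (value of joint case_lid above 0.12 rad), for 0.2 s.
3. the key has been turned back and drawn out of the lock (distance between key_end and lock_nominal above 0.05 m), for 0.1 s.
At the end, for the whole second after the job is handed in: The lid stands ajar (joint over 0.12 rad); the tubular key stands released in the hole of the stand from which it was taken, its end within 5 mm of where it was at the start and upright within 0.15 rad (value of joint case_lid above 0.12 rad and distance of key_end from where it was at the start of the episode below 0.005 m and angle between key_end's own z axis and vertical below 0.15 rad); the robot touches nothing.
It fails at once if the lock was forced: the key pressed on the case or its lock with more than 30 N (contact force between tube_key and gauge_case above 30 N).
It fails at once if the other key was moved by more than 15 mm (distance of tee_bar from where it was at the start of the episode above 0.015 m).
It fails at once if the marker or the spanner was moved by more than 20 mm (distance of any of marker, spanner_13 from where it was at the start of the episode above 0.02 m).
It also fails if it takes over 72 s, if anything falls off the work surface, if the arm or the gripper's body presses on something with over 40 N, if the wrist force passes 120 N, or if a joint passes its speed limit or range.

## Working session

There is one attempt and no reset: what is moved stays moved. The work goes in short steps, Python scripts to look and compute and a shell command to move; the robot and the scene stay as the last step left them, time stands still between calls to the robot, and variables do not carry over. Pictures are saved under pics/ and viewed, at most 10 in all, crops included, and the job is handed in when it is done.

```bash
ls; mkdir -p pics; cat > h.py <<'E'
import numpy as np,cv2
from station import ctrl,optics,job
from scipy.spatial.transform import Rotation as R
def grab(n,save=None):
    o=ctrl.get_obs(); d=optics.get_image(n)
    if n=='wrist':
        T=np.eye(4);T[:3,:3]=R.from_rotvec(o['tool_rot']).as_matrix();T[:3,3]=o['tool_pos']
        M=T@np.array(d['mount']); d['Rw'],d['c']=M[:3,:3],M[:3,3]
    else:
        Rm=R.from_rotvec(np.ravel(d['rvec'])).as_matrix(); d['Rw']=Rm.T; d['c']=-Rm.T@np.ravel(d['tvec'])
    if save: cv2.imwrite('pics/'+save,d['image'])
    return d
def ray(d,u,v): return d['Rw']@np.array([(u-d['cx'])/d['fx'],(v-d['cy'])/d['fy'],1])
def onz(d,u,v,z):
    r=ray(d,u,v); return d['c']+r*(z-d['c'][2])/r[2]
def proj(d,p):
    q=d['Rw'].T@(np.array(p)-d['c']); return d['fx']*q[0]/q[2]+d['cx'],d['fy']*q[1]/q[2]+d['cy']
E
python3 - <<'E'
from h import *
for n in('top','scene'):
    d=grab(n,n+'0.png'); print(n,d['c'],d['Rw'].round(3).tolist(),d['fx'])
print(ctrl.get_obs())
a=cv2.imread('pics/top0.png');b=cv2.imread('pics/scene0.png')
E
```

```text
pics
top [0.29306501 0.00433953 1.35151938] [[0.015, -0.984, 0.178], [-1.0, -0.016, -0.003], [0.006, -0.177, -0.984]] 467.45180315058855
scene [ 0.11427381 -0.62644069  0.73258465] [[0.842, -0.358, 0.403], [-0.539, -0.564, 0.625], [0.003, -0.744, -0.669]] 418.9798250850111
{'t': 0.1, 'q': array([ 1.13101863e+00,  5.33233669e-02,  1.61417727e+00, -1.98375976e-05,
        1.47600978e+00, -1.19035375e-01]), 'dq': array([ 0.00085012, -0.00127206, -0.00430738,  0.0020031 , -0.00264444,
        0.00127306]), 'effort': array([ 6.01019456e-04, -3.94909286e+01, -3.71361208e+01, -1.77637003e-04,
        3.92885602e-03,  6.14706119e-05]), 'tool_pos': array([0.19682338, 0.59259263, 0.2301535 ]), 'tool_rot': array([-5.01579435e-01, -3.10077578e+00,  2.90368518e-03]), 'contact_force': array([-0.42450365, -0.17266847,  0.12067394]), 'wrist_torque': array([ 0.03480364, -0.00263858,  0.0078874 ]), 'grip_force': 0.0, 'opening': 0.08539480781414595}
```

View pics/top0.png

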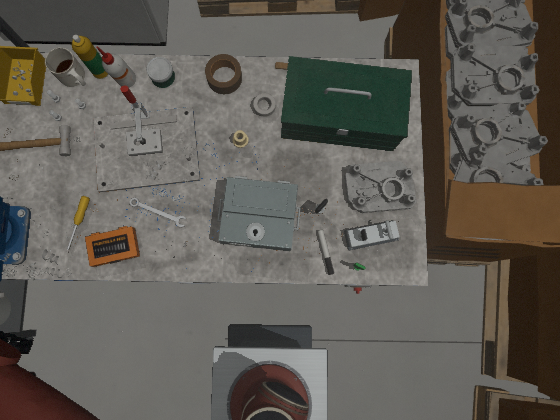

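View pics/scene0.png

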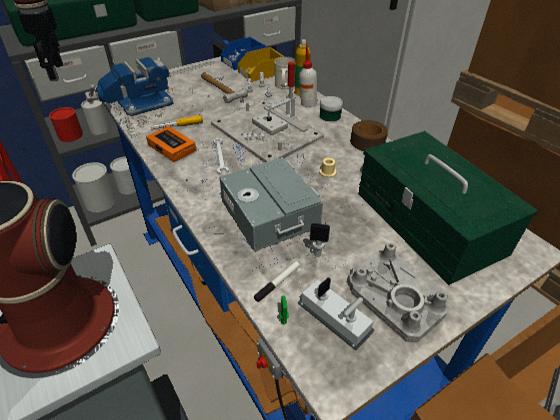

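Candidates for the tubular key: black head in the stand at scene (323,285); a larger black-headed decoy on the bench at (319,235); a green one at (283,310). The one in the stand should be it, as it is the smaller black one. I'll confirm in one enlarged crop.

```bash
python3 - <<'E'
from h import *
a=cv2.imread('pics/top0.png');b=cv2.imread('pics/scene0.png')
A=cv2.resize(a[170:280,205:405],None,fx=4,fy=4,interpolation=cv2.INTER_CUBIC)
B=cv2.resize(b[215:350,210:390],None,fx=4.4,fy=4.4,interpolation=cv2.INTER_CUBIC)
cv2.imwrite('pics/tc.png',A);cv2.imwrite('pics/sc.png',B);print(A.shape,B.shape)
E
```

```text
(440, 800, 3) (594, 792, 3)
```

View pics/tc.png

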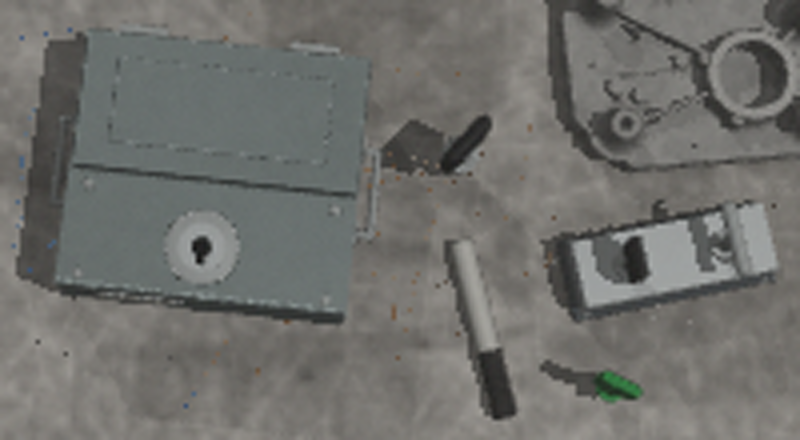

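View pics/sc.png

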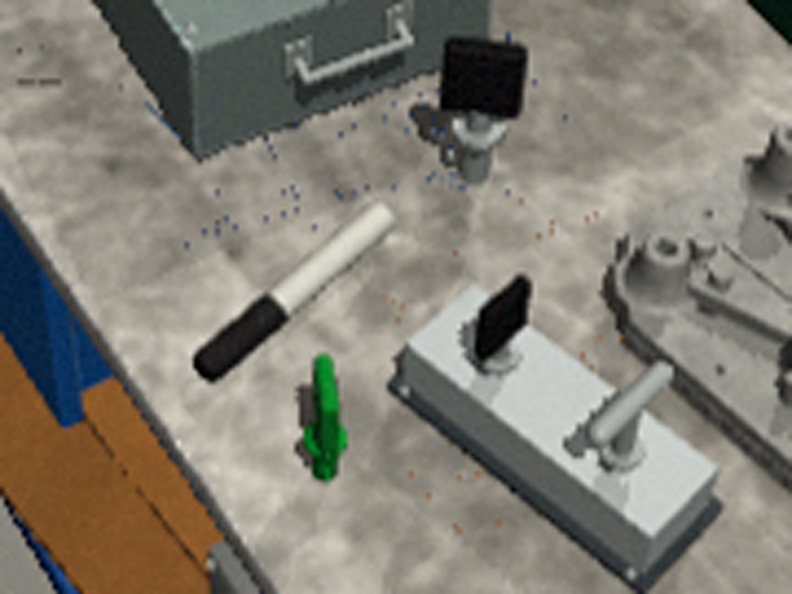

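The stand key's head, at scene (323,285) and top (364,234), is clearly smaller than the other black one, at scene (319,235) and top (321,206). So it is the one meant: tubular key in the stand's left hole, T key in the other. Next I compute poses.

```bash
python3 - <<'E'
from h import *
d=grab('top')
f=lambda u,v,z:onz(d,205+u/4-.375,170+v/4-.375,z)[:2]
C=[f(*p,.085) for p in((88,30),(370,57),(345,312),(57,284))]
S=[f(*p,.036) for p in((572,238),(765,200),(778,272),(585,312))]
yaw=lambda Q:[np.degrees(np.arctan2(*(a)[::-1])) for a in (Q[0]-Q[3],Q[1]-Q[2])]+[np.degrees(np.arctan2((a)[1],a[0]))-90 for a in(Q[0]-Q[1],Q[3]-Q[2])]
for Q in(C,S): print(np.round(Q,4).tolist(),np.mean(Q,0),yaw(Q),np.linalg.norm(Q[0]-Q[1]),np.linalg.norm(Q[1]-Q[2]))
print('lock',f(201,247,.089),'bow',f(636,258,.075),'decoy',f(467,143,.08),'tee',f(735,240,.084))
print('marker',f(458,240,.015),f(502,415,.015),'green',f(620,385,.06))
# scene triang of bow
s=grab('scene'); u,v=210+502/4.4,215+318/4.4
ct=f(636,258,.075)
d1=ray(d,205+636/4,170+258/4);d2=ray(s,u,v)
A=np.stack([d1,-d2],1);x=np.linalg.lstsq(A,s['c']-d['c'],rcond=None)[0]
print(d['c']+d1*x[0],s['c']+d2*x[1])
o=ctrl.get_obs();print(R.from_rotvec(o['tool_rot']).as_matrix().round(3))
w=grab('wrist');print(w['mount'])
E
```

```text
[[0.617, 0.1291], [0.6009, -0.0676], [0.4228, -0.0517], [0.4388, 0.1444]] [0.51988588 0.03854394] [np.float64(-4.9048222061460365), np.float64(-5.120588369299306), np.float64(-4.669110121762216), np.float64(-4.66633207702111)] 0.19739627886865288 0.17884155895161874
[[0.4831, -0.2148], [0.5127, -0.3531], [0.4611, -0.3607], [0.4305, -0.2233]] [ 0.47182781 -0.28794848] [np.float64(9.153356188485246), np.float64(8.362595545213997), np.float64(12.079989743213062), np.float64(12.551410078014456)] 0.14140386046132308 0.052149001366123965
lock [0.46519663 0.04689932] bow [ 0.46424493 -0.25222214] decoy [ 0.54203802 -0.13552134] tee [ 0.476547   -0.31855949]
marker [ 0.48333702 -0.13592226] [ 0.35844452 -0.16684492] green [ 0.37799068 -0.24248945]
[ 0.46415741 -0.25465374  0.06797208] [ 0.46490118 -0.25503934  0.06814903]
[[-0.949  0.315 -0.001]
 [ 0.315  0.949 -0.001]
 [ 0.    -0.001 -1.   ]]
[[ 3.18996721e-06 -9.49339654e-01 -3.14251844e-01  8.04884260e-02]
 [ 9.99999997e-01 -2.14481324e-05  7.49447625e-05  3.70698911e-04]
 [-7.78881501e-05 -3.14251843e-01  9.49339651e-01 -1.42091019e-01]
 [ 0.00000000e+00  0.00000000e+00  0.00000000e+00  1.00000000e+00]]
```

```bash
cat >> h.py <<'E'
def plan(x,y,z,yaw=None):
    "shift/turn in tool axes to TCP target; yaw=world angle (deg) wanted for tool y"
    o=ctrl.get_obs();M=R.from_rotvec(o['tool_rot']).as_matrix()
    s=M.T@(np.array([x,y,z])-o['tool_pos'])
    a=[0,0,0]
    if yaw is not None:
        t=np.radians(yaw);Y=np.array([np.cos(t),np.sin(t),0]);Z=np.array([0,0,-1.]);T=np.stack([np.cross(Y,Z),Y,Z],1)
        a=(R.from_matrix(M).inv()*R.from_matrix(T)).as_rotvec()
    print('t',round(o['t'],2),'pos',o['tool_pos'].round(4),'yaw',np.degrees(np.arctan2(M[1,1],M[0,1])).round(2),'shift',s.round(4),'turn',np.round(a,4),'F',o['contact_force'].round(2),'q',o['q'].round(2))
E
python3 -m jog '[[[-0.32,-0.255,0],[0,0,-0.2]],[[-0.32,-0.255,0],[0,0,-0.2]],[[-0.32,-0.255,0],[0,0,-0.2]],[[-0.32,-0.255,0],[0,0,-0.2]],[[-0.32,-0.255,0],[0,0,-0.2]]]' 0.6 40
python3 -c "
from h import *
plan(.42,.1,.23,101);plan(.464,-.254,.2,101)"
```

```text
t: 0.75
tool_pos: [0.3338, 0.3822, 0.2313]
tool_rot: [0.189, 3.136, 0.0]
contact_force: [1.8, 0.6, 0.1]
opening: 0.051
grip_force: 0.0
t 0.75 pos [0.3338 0.3822 0.2313] yaw 83.12 shift [-0.1194 -0.2699  0.0013] turn [ 1.000e-04  4.000e-04 -3.121e-01] F [1.82 0.62 0.14] q [ 0.71 -0.23  1.88 -0.    1.49 -0.74]
t 0.75 pos [0.3338 0.3822 0.2313] yaw 83.12 shift [-0.2055 -0.6161  0.0312] turn [ 1.000e-04  4.000e-04 -3.121e-01] F [1.82 0.62 0.14] q [ 0.71 -0.23  1.88 -0.    1.49 -0.74]
```

```bash
python3 -m jog '[[[-0.12,-0.27,0],[0,0,-0.31]],[[-0.12,-0.27,0],[0,0,-0.31]],[[-0.12,-0.27,0],[0,0,-0.31]],[[-0.12,-0.27,0],[0,0,-0.31]],[[-0.12,-0.27,0],[0,0,-0.31]]]' >/dev/null
python3 -c "
from h import *
plan(.464,-.254,.2,101)"
```

```text
t 1.25 pos [0.4034 0.154  0.2315] yaw 100.87 shift [ 0.0175 -0.4121  0.0315] turn [ 0.      0.001  -0.0022] F [ 0.25  0.26 -0.14] q [ 0.19 -0.44  2.04  0.    1.54 -1.57]
```

```bash
python3 -m jog '[[[0.002,-0.05,0],[0,0,0]],[[0.004,-0.1,0],[0,0,0]],[[0.006,-0.15,0.01],[0,0,0]],[[0.009,-0.2,0.02],[0,0,0]],[[0.011,-0.25,0.03],[0,0,0]]]' >/dev/null
python3 -m jog '[[[0.002,-0.05,0],[0,0,0]],[[0.004,-0.1,0],[0,0,0]],[[0.006,-0.15,0],[0,0,0]],[[0.006,-0.16,0],[0,0,0]],[[0.006,-0.16,0],[0,0,0]]]' >/dev/null
python3 -c "
from h import *
plan(.464,-.254,.2,101)
d=grab('wrist','w1.png')
for p in ((.464,-.254,.069),(.4645,-.254,.085)):print(proj(d,p))"
```

```text
t 2.25 pos [ 0.4631 -0.2483  0.2017] yaw 100.68 shift [ 0.0002 -0.0058  0.0017] turn [ 0.0008 -0.0005 -0.0055] F [-0.99  0.19  0.09] q [-0.63 -0.17  1.87  0.    1.44 -2.39]
(np.float64(273.22759388586536), np.float64(195.0476775650132))
(np.float64(272.6751751298012), np.float64(201.74215706655605))
```

View pics/w1.png

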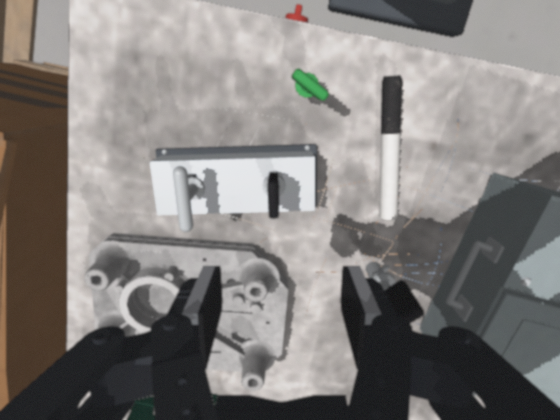

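The wrist view shows the bow at (273,195), the stand's front edge from (152,160) to (316,155), and the T bar at (182,198). I'll measure the stand's yaw and the bow.

```bash
python3 - <<'E'
from h import *
d=grab('wrist');im=d['image']
g=cv2.cvtColor(im,cv2.COLOR_BGR2GRAY)
m=np.zeros_like(g);m[135:225,140:330]=1
w=((g>135)&(m>0)).astype(np.uint8)
w=cv2.morphologyEx(w,cv2.MORPH_CLOSE,np.ones((25,25)))
n,l,st,c=cv2.connectedComponentsWithStats(w);i=1+st[1:,4].argmax();print(st[i])
ct=max(cv2.findContours((l==i).astype(np.uint8),0,1)[0],key=cv2.contourArea)[:,0]
P=np.array([onz(d,u,v,.038)[:2] for u,v in ct],np.float32)*1000
r=cv2.minAreaRect(P);print(r)
b=((g<35)&(m>0)).astype(np.uint8);b[:, :250]=0;b[:,300:]=0;b[:165]=0
n,l,st,c=cv2.connectedComponentsWithStats(b);i=1+st[1:,4].argmax();print(st[i],c[i])
x,y,ww,h,_=st[i]
for v in(y,y+h):
  for z in(.05,.085):print(v,z,onz(d,x+ww/2,v,z))
# column width around rows
for v in range(y,y+h,4):
  k=np.where(l[v]==i)[0];print(v,k.min(),k.max(),end='; ')
E
```

```text
[  140   135   190    90 17100]
((467.3014221191406, -287.852783203125), (78.39797973632812, 168.43858337402344), 10.765299797058105)
[268 174   7  11  53] [271.64150943 178.09433962]
174 0.05 [ 0.45207545 -0.25651895  0.05      ]
174 0.085 [ 0.44398707 -0.25713824  0.085     ]
185 0.05 [ 0.46121966 -0.25485487  0.05      ]
185 0.085 [ 0.45204174 -0.25567244  0.085     ]
174 270 274; 178 269 274; 182 272 274;
```

```bash
python3 - <<'E'
from h import *
d=grab('wrist');im=d['image']
g=cv2.cvtColor(im,cv2.COLOR_BGR2GRAY)
print(g[166:224:2,262:288:2])
w=((g>165)).astype(np.uint8);w[:130]=0;w[230:]=0;w[:,:140]=0;w[:,330:]=0
for u in(205,220,235,250,295,305):
  k=np.where(w[:,u])[0];print(u,k.min(),k.max(),len(k))
cv2.imwrite('pics/w1c.png',cv2.resize(im[135:235,140:340],None,fx=4,fy=4,interpolation=cv2.INTER_CUBIC))
E
```

```text
[[214 214 214 215 221 228 229 228 228 229 230 230 230]
 [215 215 213 214 216 223 227 229 229 229 230 230 230]
 [215 214 198 175 173 176 187 218 222 224 228 229 229]
 [214 209 161  78  68  70  85 138 154 166 195 206 225]
 [213 200 119  34  27  26  49  96 112 130 138 156 217]
 [200 170  85  28  27  24  49  97 100 120 134 140 163]
 [187 148  69  26  24  27  49 103 108 109 131 136 136]
 [184 146  54  30  30  26  41  92 114 113 125 136 136]
 [188 136  52  39  39  31  42  89 115 117 121 135 136]
 [189 126  51  46  43  37  38  81 113 115 119 133 135]
 [192 129  51  45  44  39  36  78 112 117 121 134 136]
 [200 138  51  48  43  42  38  85 114 117 126 134 136]
 [207 152  55  47  44  40  40  89 118 118 128 136 136]
 [219 163  54  45  44  42  38  90 120 127 134 137 136]
 [226 174  57  48  42  43  38  89 127 135 136 135 135]
 [227 187  66  47  43  40  38  95 134 135 135 136 135]
 [228 188  67  45  43  41  38  98 134 135 136 136 136]
 [228 191  73  45  42  41  38  99 135 134 137 135 136]
 [228 194  80  46  41  41  36  99 134 135 136 137 136]
 [229 196  81  44  42  38  46 134 158 139 135 136 136]
 [228 196  83  47  45  41  55 170 215 163 138 137 137]
 [228 205  93  45  46  41  58 177 225 213 192 185 148]
 [223 198  93  46  43  44  55 161 214 215 215 206 164]
 [188 171  87  47  42  45  53 129 167 169 170 169 167]
 [177 164  91  44  43  41  58 125 153 156 158 160 163]
 [178 171 125  70  55  62  92 139 153 156 157 159 164]
 [178 179 170 146 135 139 154 160 161 159 160 160 164]
 [179 180 181 180 179 176 173 171 169 166 164 163 164]
 [178 182 184 185 185 182 179 176 173 171 167 165 164]]
205 130 229 22
220 158 218 59
235 139 211 58
250 130 229 66
295 156 229 45
305 130 229 89
```

View pics/w1c.png

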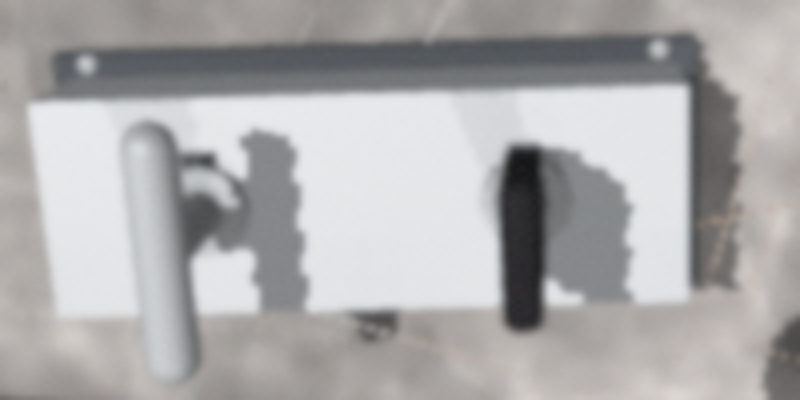

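```bash
python3 - <<'E'
from h import *
d=grab('wrist')
f=lambda u,v,z:onz(d,140+u/4-.4,135+v/4-.4,z)[:2]
for z in(.036,.039):
  Q=[f(*p,z) for p in((30,102),(690,85),(692,300),(58,318))]
  print(z,np.round(Q,4).tolist(),np.mean(Q,0),[np.degrees(np.arctan2((a)[1],a[0])) for a in(Q[1]-Q[0],Q[2]-Q[3],Q[3]-Q[0],Q[2]-Q[1])],[np.linalg.norm(a) for a in(Q[1]-Q[0],Q[2]-Q[3],Q[3]-Q[0],Q[2]-Q[1])])
  c=np.mean(Q,0);t=np.radians(12.2);print('hole',c+.035*np.array([-np.sin(t),np.cos(t)]))
for z in(.082,.085):
  a=onz(d,270.8,180.5,z);b=onz(d,271.3,216.7,z);print(z,a,b,(a+b)/2,np.linalg.norm(a-b),np.degrees(np.arctan2((b-a)[1],(b-a)[0])))
plan(.464,-.254,.2,102)
E
```

```text
0.036 [[0.4637, -0.3609], [0.4336, -0.2242], [0.4804, -0.2135], [0.5112, -0.351]] [ 0.47221347 -0.287411  ] [np.float64(102.39643913505765), np.float64(102.62491044423857), np.float64(11.694885853420729), np.float64(12.966712469690616)] [np.float64(0.13987832867307431), np.float64(0.14095041797365776), np.float64(0.04850073722524063), np.float64(0.04793742686403313)]
hole [ 0.4648171  -0.25320144]
0.039 [[0.4629, -0.3599], [0.4332, -0.2246], [0.4794, -0.214], [0.5099, -0.3502]] [ 0.47135677 -0.28714947] [np.float64(102.39643913505763), np.float64(102.6249104442386), np.float64(11.694885853420743), np.float64(12.966712469690645)] [np.float64(0.13851536372488377), np.float64(0.13957700666003028), np.float64(0.04802814933098648), np.float64(0.04747032782773537)]
hole [ 0.4639604  -0.25293991]
0.082 [ 0.4498014  -0.25553471  0.082     ] [ 0.47748571 -0.25006293  0.082     ] [ 0.46364355 -0.25279882  0.082     ] 0.028219875509511765 11.180370598516932
0.085 [ 0.44905096 -0.2555924   0.085     ] [ 0.47641813 -0.2501833   0.085     ] [ 0.46273454 -0.25288785  0.085     ] 0.027896603932826752 11.18037059851696
t 2.45 pos [ 0.4633 -0.2454  0.2019] yaw 100.94 shift [ 0.0009 -0.0085  0.0019] turn [ 0.0004  0.     -0.0185] F [ 0.22 -0.02  0.83] q [-0.63 -0.17  1.88  0.    1.44 -2.39]
```

```bash
python3 -m jog '[[[0.001,-0.007,0.04],[0,0,-0.027]],[[0.001,-0.007,0.08],[0,0,-0.027]],[[0.001,-0.007,0.092],[0,0,-0.027]],[[0.001,-0.007,0.092],[0,0,-0.027]],[[0.001,-0.007,0.092],[0,0,-0.027]]]' 0.45 >/dev/null
python3 -c "
from h import *
plan(.464,-.253,.048,102.5)"
```

```text
t 2.95 pos [ 0.4646 -0.2539  0.1117] yaw 102.45 shift [0.0004 0.0011 0.0637] turn [-0.0017  0.0015 -0.0009] F [ 0.12 -0.42  1.46] q [-0.64 -0.07  1.94  0.    1.27 -2.43]
```

```bash
python3 -m jog '[[[0,0.001,0.03],[0,0,0]],[[0,0.001,0.055],[0,0,0]],[[0,0.001,0.064],[0,0,0]],[[0,0.001,0.064],[0,0,0]],[[0,0.001,0.064],[0,0,0]]]' 0.45 80 
python3 -m jog '[[[0,0,0],[0,0,0]],[[0,0,0],[0,0,0]],[[0,0,0],[0,0,0]],[[0,0,0],[0,0,0]],[[0,0,0],[0,0,0]]]' 0 80
python3 -c "
from h import *
plan(.464,-.253,.048,102.5)"
```

```text
t: 3.45
tool_pos: [0.4647, -0.2539, 0.0481]
tool_rot: [-0.339, 3.121, -0.003]
contact_force: [-0.3, -0.1, 0.4]
opening: 0.0379
grip_force: 0.0
t: 3.95
tool_pos: [0.4644, -0.2537, 0.0476]
tool_rot: [-0.339, 3.121, -0.003]
contact_force: [-1.0, -0.5, 5.8]
opening: 0.0073
grip_force: 78.1
t 3.95 pos [ 0.4644 -0.2537  0.0476] yaw 102.39 shift [ 0.0002  0.0008 -0.0004] turn [-0.0018  0.0016 -0.002 ] F [-0.97 -0.53  5.83] q [-0.64  0.01  1.98 -0.    1.15 -2.43]
```

```bash
python3 -m jog '[[[0,0,-0.015],[0,0,0]],[[0,0,-0.04],[0,0,0]],[[0,0,-0.08],[0,0,0]],[[0,0,-0.12],[0,0,0]],[[0,0,-0.14],[0,0,0]]]'
python3 -m jog '[[[0,0.03,0],[0,0,0.1]],[[0,0.07,0],[0,0,0.2]],[[0,0.11,0],[0,0,0.3]],[[0,0.15,0],[0,0,0.3]],[[0,0.17,0],[0,0,0.3]]]'
python3 -c "
from h import *
plan(.465,-.045,.19,85.1)"
```

```text
t: 4.45
tool_pos: [0.4646, -0.2538, 0.191]
tool_rot: [-0.339, 3.119, -0.006]
contact_force: [0.1, 0.2, -0.1]
opening: 0.0068
grip_force: 78.7
t: 4.95
tool_pos: [0.4258, -0.0845, 0.1862]
tool_rot: [-0.129, -3.139, -0.002]
contact_force: [1.2, -0.3, -1.2]
opening: 0.0071
grip_force: 78.8
t 4.95 pos [ 0.4258 -0.0845  0.1862] yaw 85.29 shift [-0.0359  0.0426 -0.0038] turn [ 0.001  -0.0003  0.0034] F [ 1.16 -0.26 -1.17] q [-0.37 -0.4   2.09  0.    1.46 -1.86]
```

```bash
python3 -m jog '[[[-0.018,0.022,-0.002],[0,0,0.003]],[[-0.036,0.043,-0.004],[0,0,0.003]],[[-0.036,0.043,-0.004],[0,0,0.003]],[[-0.036,0.043,-0.004],[0,0,0.003]],[[-0.036,0.043,-0.004],[0,0,0.003]]]' >/dev/null
python3 -c "
from h import *
plan(.465,.047,.19,85.1)
d=grab('wrist','w2.png')
c=(.4652,.0469,.089);print(proj(d,c))
print(d['c'])"
```

```text
t 5.45 pos [ 0.4658 -0.0475  0.1899] yaw 85.0 shift [ 0.009   0.0941 -0.0001] turn [-0.0001 -0.0007 -0.0018] F [ 0.24 -0.76 -1.17] q [-0.26 -0.31  2.01 -0.    1.44 -1.74]
(np.float64(416.7128314160942), np.float64(196.04194959915424))
[ 0.38582167 -0.04013145  0.33203581]
```

View pics/w2.png

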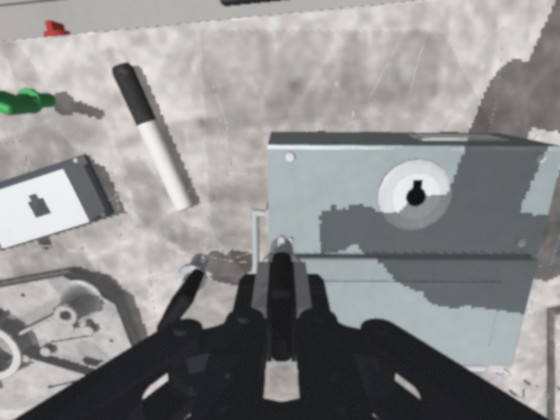

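```bash
python3 - <<'E'
from h import *
d=grab('wrist');im=d['image'];g=cv2.cvtColor(im,cv2.COLOR_BGR2GRAY)
m=np.zeros_like(g);cv2.circle(m,(415,195),36,255,-1)
w=((g<45)&(m>0)).astype(np.uint8);n,l,st,c=cv2.connectedComponentsWithStats(w);i=1+st[1:,4].argmax();print(st[i],c[i])
x,y,ww,h,_=st[i]
for v in range(y,y+h):
  k=np.where(l[v]==i)[0];print(v,k.min(),k.max(),end='; ')
q=onz(d,417,197,.089);print('hole',q)
P={n:onz(d,u,v,.085) for n,u,v in(('frontL',269,145),('frontR',556,146),('lidL',269,254),('lidR',537,257))}
print(P)
ed=np.where(np.abs(np.diff(g[:,340].astype(int)))>12)[0];print('col340',ed[(ed>110)&(ed<270)])
ed=np.where(np.abs(np.diff(g[:,490].astype(int)))>12)[0];print('col490',ed[(ed>110)&(ed<270)])
ed=np.where(np.abs(np.diff(g[180].astype(int)))>12)[0];print('row180',ed[ed>200])
print(g[185:210,405:430:2])
E
```

```text
[408 182  17  23 242] [415.98347107 194.52066116]
182 415 420; 183 415 419; 184 415 419; 185 415 419; 186 415 419; 187 414 419; 188 414 419; 189 413 420; 190 412 421; 191 411 422; 192 410 422; 193 409 423; 194 409 423; 195 409 423; 196 408 424; 197 408 424; 198 408 423; 199 409 423; 200 409 422; 201 409 421; 202 410 420; 203 411 419; 204 413 416; hole [0.4659459  0.04695842 0.089     ]
{'frontL': array([ 0.42191669, -0.05163072,  0.085     ]), 'frontR': array([0.43948349, 0.14042478, 0.085     ]), 'lidL': array([ 0.50195203, -0.05950862,  0.085     ]), 'lidR': array([0.52180367, 0.13843084, 0.085     ])}
col340 [130 131 132 143 144 145 146 149 150 208 209 210 249 250 252 253 254 257
 258 259]
col490 [145]
row180 [382 383 412 413 414 420 421 422 423 449 450 451 530 555 556]
[[234 234 231 224 128  25  14  21 116 226 234 234 236]
 [234 233 230 222 120  24  24  26 118 226 235 233 235]
 [234 233 229 211 102  19  17  23 116 224 235 234 236]
 [234 233 224 176  72  19  18  26 105 212 232 233 236]
 [233 232 208 129  43  17  14  22  75 174 227 233 236]
 [234 226 169  79  27  21  17  18  43 126
[... 359 characters left out ...]
22  22  15  21  18  19  24  80 138 148]
 [208  86  21  21  22  18  17  21  16  27  90 140 147]
 [217 105  22  23  19  21  15  20  16  37 103 143 147]
 [225 126  32  21  17  18  22  15  21  57 118 145 148]
 [228 146  40  22  23  19  18  19  28  79 132 146 147]
 [228 162  59  17  20  16  22  21  45 102 140 146 147]
 [222 164  83  37  20  25  25  39  75 121 143 147 148]
 [215 152 108  68  42  39  49  76 111 135 145 147 145]
 [203 145 130 104  77  72  86 109 133 141 143 147 145]
 [183 143 140 130 113 110 119 134 143 144 145 147 146]
 [159 143 145 142 136 136 138 143 146 145 144 147 145]
 [148 142 145 144 144 142 143 146 146 142 144 147 147]
 [144 144 145 145 145 143 145 145 146 144 145 148 146]]
```

```bash
python3 -m jog '[[[0.004,0.047,0],[0,0,0]],[[0.008,0.094,0],[0,0,0.003]],[[0.008,0.094,0.03],[0,0,0.003]],[[0.008,0.094,0.05],[0,0,0.003]],[[0.008,0.094,0.059],[0,0,0.003]]]' >/dev/null
python3 -m jog '[[[0,0,0],[0,0,0]],[[0,0,0],[0,0,0]]]'
python3 - <<'E'
from h import *
plan(.4659,.047,.131,84.8)
d=grab('wrist');q=(.4659,.047,.089);u,v=proj(d,q);print(u,v)
p=ctrl.get_obs()['tool_pos'];print('key end pred',proj(d,p-[0,0,.0356]),'collar',proj(d,p-[0,0,.0116]))
x0,y0=int(u)-60,int(v)-50
cv2.imwrite('pics/w3.png',cv2.resize(d['image'][y0:y0+90,x0:x0+120],None,fx=6,fy=6,interpolation=cv2.INTER_CUBIC));print(x0,y0)
E
```

```text
t: 6.25
tool_pos: [0.467, 0.0466, 0.1318]
tool_rot: [0.143, 3.137, -0.0]
contact_force: [0.7, -0.2, -0.3]
opening: 0.007
grip_force: 78.9
t 6.25 pos [0.467  0.0466 0.1318] yaw 84.79 shift [0.0012 0.0003 0.0008] turn [ 0.      0.001  -0.0001] F [ 0.66 -0.24 -0.33] q [-0.06 -0.25  2.06 -0.    1.33 -1.54]
280.9381083921477 239.2865391878504
key end pred (np.float64(280.4958811735323), np.float64(247.86797228831784)) collar (np.float64(280.41135690695086), np.float64(269.40856606780267))
220 189
```

View pics/w3.png

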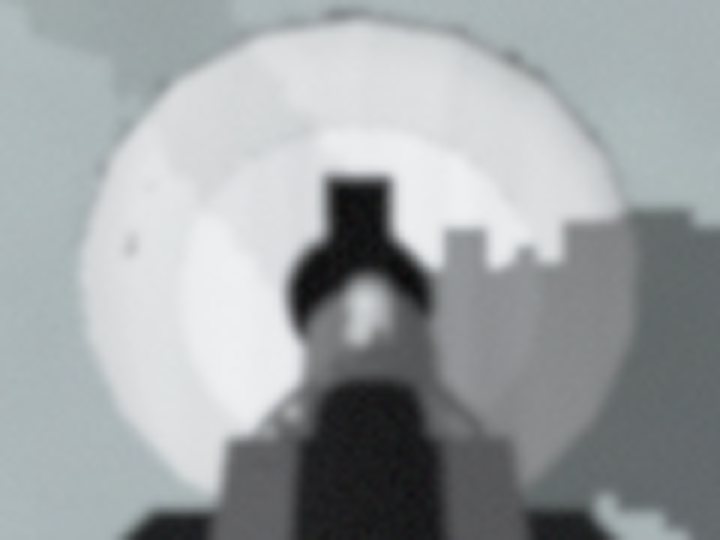

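```bash
python3 - <<'E'
from h import *
d=grab('wrist');o=ctrl.get_obs();p=o['tool_pos'];M=R.from_rotvec(o['tool_rot']).as_matrix()
ex=M[:,0];ez=np.array([0,0,1.])
e=p-.0356*ez
c=lambda q:tuple(((np.array(proj(d,q))-[220,189])*6).round(0))
print('rim near',c(e+.006*ex),'rim 45',c(e+.006*(ex+M[:,1])*.707),c(e+.006*(ex-M[:,1])*.707),'pin tip low',c(e+.011*ex+.010*ez),'pin tip hi',c(e+.011*ex+.014*ez),'pin sides',c(e+.011*ex+.012*ez+.002*M[:,1]))
q=onz(d,220+359/6,189+176/6,.089);print('notch end',q,'-> axis',q-.012*ex, 'tcp',p)
a=onz(d,220+290/6,189+290/6,.089);b=onz(d,220+436/6,189+290/6,.089);print(a,b,(a+b)/2,np.linalg.norm(a-b))
E
```

```text
rim near (np.float64(363.0), np.float64(285.0)) rim 45 (np.float64(412.0), np.float64(304.0)) (np.float64(315.0), np.float64(304.0)) pin tip low (np.float64(363.0), np.float64(276.0)) pin tip hi (np.float64(363.0), np.float64(296.0)) pin sides (np.float64(388.0), np.float64(286.0))
notch end [0.45435749 0.04749128 0.089     ] -> axis [0.46630812 0.0464043  0.08903079] tcp [0.46760098 0.04668499 0.13251517]
[0.46480726 0.04020582 0.089     ] [0.46601519 0.05347188 0.089     ] [0.46541122 0.04683885 0.089     ] 0.013320942530147822
```

The close view shows the hole axis at crop u≈360 and the key about 10 px (0.9 mm) to the right (+tool y). I'll correct that and feel downward.

```bash
python3 -m jog '[[[0.0003,-0.0008,0.002],[0,0,0]],[[0.0003,-0.0008,0.004],[0,0,0]],[[0.0003,-0.0008,0.005],[0,0,0]]]' - 100 | grep -E "pos|force"
for i in 1; do python3 -m jog '[[[0,0,0.0015],[0,0,0]],[[0,0,0.0015],[0,0,0]]]' | grep -E "pos|force"; python3 -m jog '[[[0,0,0.0015],[0,0,0]],[[0,0,0.0015],[0,0,0]]]' | grep -E "pos|contact"; done
```

```text
tool_pos: [0.4662, 0.0463, 0.126]
contact_force: [0.0, 0.2, -0.9]
grip_force: 98.0
tool_pos: [0.466, 0.0464, 0.1241]
contact_force: [-0.9, -0.6, -1.2]
grip_force: 98.0
tool_pos: [0.4661, 0.0465, 0.1227]
contact_force: [0.3, 0.2, -0.1]
```

```bash
python3 -m jog '[[[0,0,0.0015],[0,0,0]],[[0,0,0.0015],[0,0,0]]]' | grep -E "pos|contact"; python3 -m jog '[[[0,0,0.0015],[0,0,0]],[[0,0,0.0015],[0,0,0]]]' | grep -E "pos|contact"
```

```text
tool_pos: [0.4661, 0.0465, 0.1213]
contact_force: [-0.4, 0.1, -0.4]
tool_pos: [0.4661, 0.0465, 0.1197]
contact_force: [0.4, -1.1, -1.2]
```

```bash
for i in 1; do python3 -m jog '[[[0,0,0.0015],[0,0,0]],[[0,0,0.003],[0,0,0]]]' | grep -E "pos|contact"; python3 -m jog '[[[0,0,0.0015],[0,0,0]],[[0,0,0.002],[0,0,0]]]' | grep -E "pos|contact"; done;  python3 -m jog '[[[0,0,0.0015],[0,0,0]],[[0,0,0.002],[0,0,0]]]' | grep -E "pos|contact"
```

```text
tool_pos: [0.4662, 0.0464, 0.1169]
contact_force: [0.0, 0.2, -0.5]
tool_pos: [0.466, 0.0464, 0.1147]
contact_force: [0.0, -0.1, -0.3]
tool_pos: [0.4661, 0.0464, 0.1128]
contact_force: [0.7, -0.8, -1.6]
```

Going in freely, with the pin entering its notch.

```bash
python3 -m jog '[[[0,0,0.0015],[0,0,0]],[[0,0,0.003],[0,0,0]]]' | grep -E "pos|contact"; python3 -m jog '[[[0,0,0.0015],[0,0,0]],[[0,0,0.003],[0,0,0]]]' | grep -E "pos|contact";  python3 -m jog '[[[0,0,0.0015],[0,0,0]],[[0,0,0.003],[0,0,0]]]' | grep -E "pos|contact"
```

```text
tool_pos: [0.4662, 0.0464, 0.1099]
contact_force: [-0.7, -0.4, -0.7]
tool_pos: [0.4662, 0.0465, 0.1068]
contact_force: [0.8, 0.3, -0.6]
tool_pos: [0.4662, 0.0465, 0.1038]
contact_force: [-0.2, 0.9, -0.9]
```

```bash
python3 -m jog '[[[0,0,0.0007],[0,0,0]],[[0,0,0.0015],[0,0,0]]]' | grep -E "pos|contact"; python3 -m jog '[[[0,0,0.0007],[0,0,0]],[[0,0,0.001],[0,0,0]]]' | grep -E "pos|contact"
```

```text
tool_pos: [0.4662, 0.0464, 0.1024]
contact_force: [0.9, -0.3, -0.3]
tool_pos: [0.4662, 0.0464, 0.1014]
contact_force: [-0.3, -0.4, -0.5]
```

```bash
python3 -m jog '[[[0,0,0.0004],[0,0,0]],[[0,0,0.0007],[0,0,0]]]' | grep -E "pos|contact"; python3 -m jog '[[[0,0,0.0004],[0,0,0]],[[0,0,0.0006],[0,0,0]]]' | grep -E "pos|contact"
```

```text
tool_pos: [0.4662, 0.0464, 0.1008]
contact_force: [-0.7, -0.7, -0.6]
tool_pos: [0.4663, 0.0464, 0.1006]
contact_force: [-1.7, -0.1, 3.0]
```

```bash
python3 -m jog '[[[0,0,0.0003],[0,0,0]],[[0,0,0.0003],[0,0,0]]]' | grep -E "pos|contact"
python3 -m jog '[[[0,-0.0001,0],[0,0,0.08]],[[0.0001,-0.0001,0],[0,0,0.15]],[[0.0001,-0.0001,0],[0,0,0.15]]]' | grep -E "pos|contact"
python3 -c "
from h import *
plan(0,0,0,84.8);print(ctrl.get_obs()['wrist_torque'])"
```

```text
tool_pos: [0.4663, 0.0464, 0.1005]
contact_force: [-3.3, -0.0, 4.9]
tool_pos: [0.4665, 0.0462, 0.1006]
contact_force: [-3.0, -0.5, 5.6]
t 9.95 pos [0.4665 0.0462 0.1006] yaw 76.28 shift [ 0.4423 -0.1555  0.1002] turn [-0.0003  0.0009 -0.1488] F [-3.02 -0.49  5.6 ] q [-0.06 -0.21  2.09 -0.    1.26 -1.39]
[-0.10532846  0.43035846 -0.00427641]
```

```bash
python3 -m jog '[[[0.0003,-0.0001,0],[0,0,0.08]],[[0.0003,-0.0001,0],[0,0,0.15]],[[0.0003,-0.0001,0],[0,0,0.15]]]' | grep -E "pos|contact"
python3 -c "
from h import *
plan(0,0,0,84.8);print(ctrl.get_obs()['wrist_torque'])"
python3 -m jog '[[[0.0001,-0.0001,0],[0,0,0.05]],[[0.0001,-0.0001,0],[0,0,0.1]],[[0.0001,-0.0001,0],[0,0,0.1]]]' | grep -E "pos|contact"
python3 -c "
from h import *
plan(0,0,0,84.8);print(ctrl.get_obs()['wrist_torque'])"
```

```text
tool_pos: [0.4664, 0.046, 0.1006]
contact_force: [0.1, -1.5, 5.1]
t 10.25 pos [0.4664 0.046  0.1006] yaw 67.75 shift [ 0.4144 -0.2191  0.0999] turn [-0.0005  0.0016 -0.2975] F [ 0.11 -1.51  5.06] q [-0.06 -0.21  2.09 -0.    1.26 -1.24]
[-0.2560068   0.23543965  0.01397021]
tool_pos: [0.4663, 0.0459, 0.1006]
contact_force: [-0.6, -1.6, 5.0]
t 10.55 pos [0.4663 0.0459 0.1006] yaw 62.06 shift [ 0.3906 -0.2591  0.0999] turn [-3.000e-04  1.800e-03 -3.969e-01] F [-0.56 -1.59  5.02] q [-0.06 -0.21  2.09 -0.    1.26 -1.14]
[-0.24896547  0.22456588  0.04087099]
```

```bash
cat > chk.py <<'E'
from h import *
import sys
s=grab('scene')['image']
if len(sys.argv)>1: cv2.imwrite('pics/base.png',s)
b=cv2.imread('pics/base.png');D=np.abs(s.astype(int)-b).max(2)[155:245,255:330]
plan(0,0,0,84.8);print('Tz',ctrl.get_obs()['wrist_torque'].round(3),'diff',(D>25).sum())
E
python3 chk.py b
python3 -m jog '[[[0,0,0],[0,0,0.05]],[[0.0001,0,0],[0,0,0.1]],[[0.0001,0,0],[0,0,0.1]]]' >/dev/null;python3 chk.py
python3 -m jog '[[[0,0,0],[0,0,0.05]],[[0.0001,0,0],[0,0,0.1]],[[0.0001,0,0],[0,0,0.1]]]' >/dev/null;python3 chk.py
```

```text
t 10.6 pos [0.4663 0.0459 0.1006] yaw 62.09 shift [ 0.3908 -0.2588  0.0998] turn [-3.000e-04  1.800e-03 -3.963e-01] F [-1.21 -0.52  4.8 ] q [-0.06 -0.21  2.09 -0.    1.26 -1.14]
Tz [-0.31   0.215 -0.001] diff 0
t 10.95 pos [0.4663 0.0459 0.1006] yaw 56.38 shift [ 0.3631 -0.2964  0.0998] turn [-4.00e-04  2.00e-03 -4.96e-01] F [-0.5  -2.46  6.04] q [-0.06 -0.21  2.09 -0.    1.26 -1.04]
Tz [-0.34   0.143  0.011] diff 8
t 11.3 pos [0.4662 0.0458 0.1006] yaw 50.65 shift [ 0.3317 -0.331   0.0998] turn [-0.0006  0.0021 -0.596 ] F [-0.62 -3.13  5.41] q [-0.06 -0.21  2.09 -0.    1.26 -0.94]
Tz [-0.417  0.154  0.035] diff 8
```

```bash

python3 -m jog '[[[-0.0001,-0.0002,0],[0,0,0.05]],[[-0.0001,-0.0002,0],[0,0,0.1]],[[-0.0001,-0.0002,0],[0,0,0.1]]]' >/dev/null;python3 chk.py
python3 -m jog '[[[0,0,0],[0,0,0.04]],[[0,0,0],[0,0,0.08]],[[0,0,0],[0,0,0.08]]]' >/dev/null;python3 chk.py
python3 -m jog '[[[0,0,0],[0,0,0.04]],[[0,0,0],[0,0,0.08]],[[0,0,0],[0,0,0.08]]]' >/dev/null;python3 chk.py
```

```text
t 11.65 pos [0.4658 0.0455 0.1005] yaw 44.93 shift [ 0.2969 -0.3618  0.1003] turn [-0.0012  0.0013 -0.6958] F [-2.58 -3.02  6.03] q [-0.06 -0.22  2.09 -0.    1.26 -0.84]
Tz [-0.53   0.408  0.058] diff 26
t 12.0 pos [0.4655 0.0453 0.1005] yaw 40.36 shift [ 0.267  -0.3839  0.1008] turn [-2.100e-03  6.000e-04 -7.757e-01] F [-3.65 -3.87  8.19] q [-0.06 -0.22  2.09 -0.    1.27 -0.76]
Tz [-0.596  0.696  0.053] diff 46
t 12.35 pos [0.4651 0.0452 0.1005] yaw 35.78 shift [ 0.2354 -0.4035  0.1014] turn [-3.100e-03 -1.000e-04 -8.555e-01] F [-4.92 -3.15  8.68] q [-0.06 -0.22  2.09 -0.    1.27 -0.68]
Tz [-0.751  0.987  0.109] diff 64
```

```bash

python3 -m jog '[[[0,-0.0005,-0.0002],[0,0,0.0]],[[0,-0.0005,-0.0002],[0,0,0.06]],[[0,-0.0005,-0.0002],[0,0,0.06]]]' >/dev/null;python3 chk.py
python3 -m jog '[[[0,0,0],[0,0,0.03]],[[0,0,0],[0,0,0.06]],[[0,0,0],[0,0,0.06]]]' >/dev/null;python3 chk.py
```

```text
t 12.7 pos [0.4647 0.045  0.1005] yaw 32.34 shift [ 0.2107 -0.4164  0.1013] turn [-0.0028  0.     -0.9157] F [-4.08 -4.11  8.08] q [-0.06 -0.22  2.09 -0.    1.27 -0.63]
Tz [-0.697  0.821  0.065] diff 89
t 13.05 pos [0.4646 0.045  0.1005] yaw 28.91 shift [ 0.1853 -0.4282  0.1013] turn [-2.800e-03 -1.000e-04 -9.755e-01] F [-5.34 -4.05  7.49] q [-0.06 -0.22  2.09 -0.    1.27 -0.57]
Tz [-0.745  0.845  0.121] diff 114
```

```bash

python3 -m jog '[[[0.0001,-0.0004,0],[0,0,0.03]],[[0.0001,-0.0004,0],[0,0,0.06]],[[0.0001,-0.0004,0],[0,0,0.06]]]' >/dev/null;python3 chk.py
python3 -m jog '[[[0,0,0],[0,0,0.03]],[[0,0,0],[0,0,0.06]],[[0,0,0],[0,0,0.06]]]' >/dev/null;python3 chk.py
```

```text
t 13.4 pos [0.4645 0.045  0.1005] yaw 25.47 shift [ 0.1592 -0.4386  0.101 ] turn [-2.1000e-03  5.0000e-04 -1.0355e+00] F [-3.46 -3.1   5.93] q [-0.06 -0.22  2.09 -0.    1.27 -0.51]
Tz [-0.616  0.672  0.093] diff 139
t 13.75 pos [0.4645 0.0451 0.1005] yaw 22.03 shift [ 0.1326 -0.4473  0.101 ] turn [-2.0000e-03  4.0000e-04 -1.0955e+00] F [-4.   -3.45  6.31] q [-0.06 -0.22  2.09 -0.    1.27 -0.45]
Tz [-0.544  0.727  0.099] diff 169
```

```bash

python3 -m jog '[[[0,0,0],[0,0,0.03]],[[0,0,0],[0,0,0.06]],[[0,0,0],[0,0,0.06]]]' >/dev/null;python3 chk.py
python3 - <<'E'
from h import *
s=grab('scene');b=cv2.imread('pics/base.png')
D=(np.abs(s['image'].astype(int)-b).max(2)>25).astype(np.uint8)
n,l,st,c=cv2.connectedComponentsWithStats(D)
for i in range(1,n):
  if st[i,4]>15:print(st[i])
for q in((.5,-.055),(.52,.135),(.60,-.066),(.617,.129)): print(proj(s,(*q,.085)))
cv2.imwrite('pics/s4.png',cv2.resize(s['image'][140:260,200:360],None,fx=4.8,fy=4.8,interpolation=cv2.INTER_CUBIC))
E
```

```text
t 14.1 pos [0.4644 0.0451 0.1005] yaw 18.6 shift [ 0.1055 -0.4544  0.1011] turn [-2.1000e-03  3.0000e-04 -1.1555e+00] F [-2.1  -2.74  7.31] q [-0.06 -0.22  2.09 -0.    1.27 -0.39]
Tz [-0.507  0.73   0.11 ] diff 197
[67  1 26 10 26]
[106  16  24  10  24]
[173  43   7  16  31]
[265  66  10  16  22]
[239  86   7  18  23]
[175  97  10   8  16]
[261 130   2  12  18]
[222 135  29  64 594]
[246 143  22  50 386]
(np.float64(282.979156974761), np.float64(215.1058670572959))
(np.float64(248.76816623282954), np.float64(169.32028572413395))
(np.float64(321.3425405435942), np.float64(202.1068034733111))
(np.float64(281.7747731524288), np.float64(158.61479781351284))
```

View pics/s4.png

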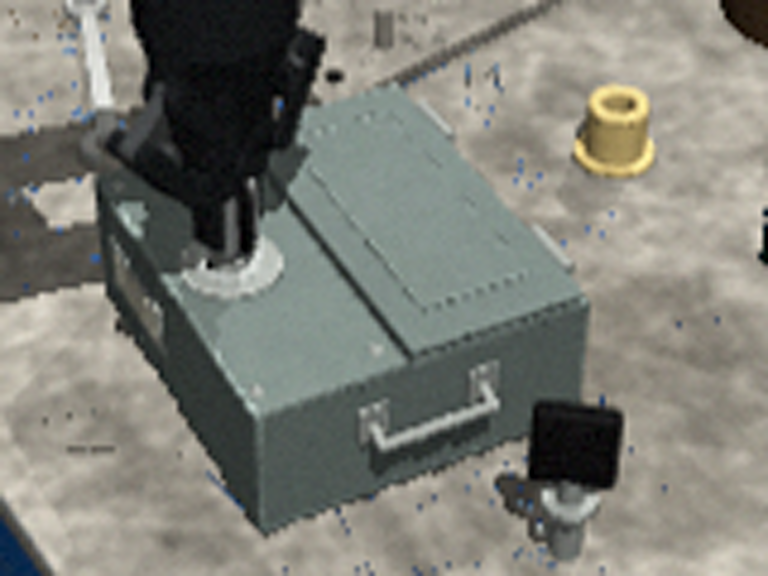

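```bash
sed -i 's/155:245,255:330/155:245,278:335/' chk.py
python3 -m jog '[[[0,0,0],[0,0,0.03]],[[0,0,0],[0,0,0.06]],[[0,0,0],[0,0,0.06]]]' >/dev/null;python3 chk.py
python3 -m jog '[[[0,0,0],[0,0,0.03]],[[0,0,0],[0,0,0.05]],[[0,0,0],[0,0,0.05]]]' >/dev/null;python3 chk.py
```

```text
t 14.5 pos [0.4644 0.0451 0.1005] yaw 15.14 shift [ 0.0779 -0.4599  0.1012] turn [-2.1000e-03  1.0000e-04 -1.2157e+00] F [-3.89 -3.85  6.14] q [-0.06 -0.22  2.09 -0.    1.27 -0.33]
Tz [-0.472  0.767  0.063] diff 232
t 14.85 pos [0.4643 0.0452 0.1005] yaw 12.28 shift [ 0.0548 -0.4631  0.1012] turn [-0.0022 -0.     -1.2656] F [-4.19 -2.53  7.72] q [-0.06 -0.22  2.09 -0.    1.27 -0.28]
Tz [-0.449  0.758  0.057] diff 229
```

```bash
python3 - <<'E'
from h import *
s=grab('scene');b=cv2.imread('pics/base.png')
D=(np.abs(s['image'].astype(int)-b).max(2)>25).astype(np.uint8)
n,l,st,c=cv2.connectedComponentsWithStats(D)
for i in range(1,n):
  if st[i,4]>25:print(st[i])
cv2.imwrite('pics/s5.png',cv2.resize(s['image'][140:260,200:360],None,fx=4.8,fy=4.8,interpolation=cv2.INTER_CUBIC))
E
```

```text
[104  15  28  12  29]
[246 130  74  84 820]
[220 135  33  64 638]
```

View pics/s5.png

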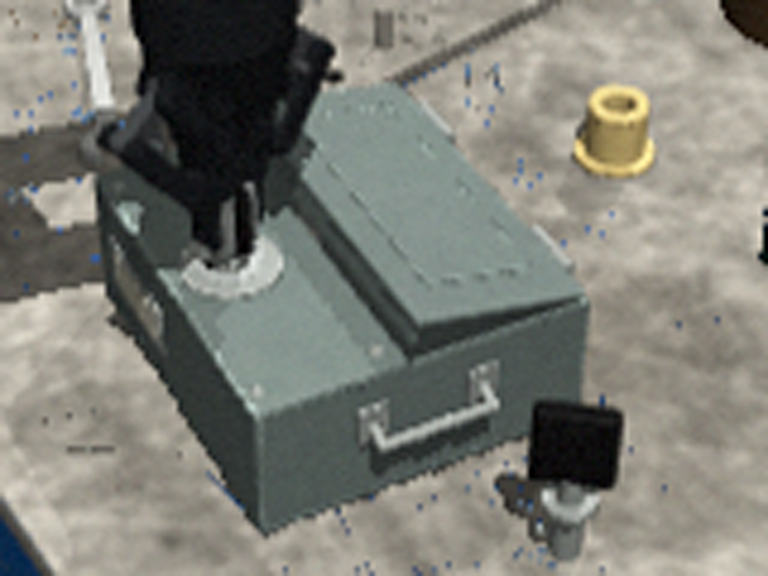

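The lid stands ajar. Next I turn the key back.

```bash

python3 -m jog '[[[0,0.0001,0],[0,0,-0.1]],[[0,0.0003,0],[0,0,-0.2]],[[-0.0001,0.0006,0],[0,0,-0.3]],[[-0.0001,0.0009,0],[0,0,-0.4]],[[-0.0002,0.0012,0],[0,0,-0.5]]]' >/dev/null;python3 chk.py
python3 -m jog '[[[0,0,0],[0,0,-0.1]],[[0,0.0002,0],[0,0,-0.2]],[[0,0.0003,0],[0,0,-0.3]]]' >/dev/null;python3 chk.py
```

```text
t 15.45 pos [0.4664 0.0458 0.1006] yaw 41.27 shift [ 0.2733 -0.3808  0.1   ] turn [ 6.000e-04  1.100e-03 -7.597e-01] F [-1.09 -0.99  4.85] q [-0.06 -0.21  2.09  0.    1.26 -0.78]
Tz [-0.062  0.158  0.03 ] diff 235
t 15.8 pos [0.4665 0.0459 0.1005] yaw 58.37 shift [ 0.3731 -0.2838  0.1001] turn [ 2.000e-04  9.000e-04 -4.613e-01] F [-1.38 -1.23  5.26] q [-0.06 -0.21  2.09  0.    1.26 -1.08]
Tz [-0.162  0.268 -0.011] diff 233
```

```bash

python3 -m jog '[[[0,0.0001,0],[0,0,-0.1]],[[0.0001,0.0002,0],[0,0,-0.2]],[[0.0001,0.0003,0],[0,0,-0.3]],[[0.0002,0.0003,0],[0,0,-0.4]],[[0.0002,0.0003,-0.0003],[0,0,-0.461]]]' >/dev/null;python3 chk.py
python3 -m jog '[[[0,0,-0.0008],[0,0,0]],[[0,0,-0.001],[0,0,0]]]' >/dev/null;python3 chk.py
```

```text
t 16.35 pos [0.4664 0.0467 0.1006] yaw 84.6 shift [ 0.4601 -0.0906  0.1   ] turn [ 0.0011  0.0011 -0.0036] F [-0.52  0.77  4.39] q [-0.06 -0.21  2.09  0.    1.26 -1.54]
Tz [ 0.243 -0.012  0.006] diff 238
t 16.6 pos [0.466  0.0467 0.1008] yaw 84.3 shift [ 0.459  -0.0928  0.1006] turn [ 0.0008  0.0001 -0.0088] F [ 1.89  1.18 -0.95] q [-0.06 -0.21  2.09  0.    1.27 -1.53]
Tz [ 0.33  -0.447 -0.037] diff 231
```

```bash

python3 -m jog '[[[0,0,0],[0,0,0]],[[0,0,0],[0,0,0]]]' >/dev/null;python3 chk.py
python3 -m jog '[[[0,0,-0.0007],[0,0,0]],[[0,0,-0.0007],[0,0,0]]]' >/dev/null;python3 chk.py
```

```text
t 16.85 pos [0.4658 0.0465 0.101 ] yaw 84.33 shift [ 0.4589 -0.0923  0.1012] turn [ 0.0003 -0.0005 -0.0082] F [ 3.    1.39 -2.56] q [-0.06 -0.21  2.09  0.    1.27 -1.53]
Tz [ 0.377 -0.406 -0.017] diff 227
t 17.1 pos [0.4656 0.0464 0.1019] yaw 84.34 shift [ 0.4586 -0.0921  0.1025] turn [-0.0001 -0.0013 -0.008 ] F [ 0.66  1.12 -0.75] q [-0.06 -0.22  2.09 -0.    1.27 -1.53]
Tz [ 0.327 -0.031 -0.037] diff 228
```

```bash

python3 -m jog '[[[0,0,-0.0007],[0,0,0]],[[0,0,-0.001],[0,0,0]]]' >/dev/null;python3 chk.py
python3 -m jog '[[[0,0,-0.0007],[0,0,0]],[[0,0,-0.001],[0,0,0]]]' >/dev/null;python3 chk.py
```

```text
t 17.35 pos [0.4659 0.0463 0.1031] yaw 84.34 shift [ 0.459  -0.092   0.1033] turn [-0.0002 -0.0006 -0.008 ] F [-0.2   1.46 -1.26] q [-0.06 -0.22  2.09 -0.    1.27 -1.53]
Tz [ 0.276  0.002 -0.024] diff 231
t 17.6 pos [0.4662 0.0461 0.1044] yaw 84.35 shift [ 0.4595 -0.0917  0.1043] turn [-0.0007  0.0004 -0.0079] F [-0.18  0.84 -0.96] q [-0.06 -0.22  2.09 -0.    1.27 -1.53]
Tz [ 0.033 -0.001  0.084] diff 237
```

```bash

python3 -m jog '[[[0,0,-0.0015],[0,0,0]],[[0,0,-0.003],[0,0,0]]]' >/dev/null;python3 chk.py
python3 -m jog '[[[0,0,-0.0015],[0,0,0]],[[0,0,-0.003],[0,0,0]]]' >/dev/null;python3 chk.py
python3 -m jog '[[[0,0,-0.0015],[0,0,0]],[[0,0,-0.003],[0,0,0]]]' >/dev/null;python3 chk.py
```

```text
t 17.85 pos [0.4664 0.0462 0.1076] yaw 84.34 shift [ 0.4596 -0.0919  0.1073] turn [-0.0003  0.0007 -0.0081] F [ 0.37 -0.75 -0.73] q [-0.06 -0.22  2.08 -0.    1.28 -1.53]
Tz [ 0.001 -0.02   0.01 ] diff 231
t 18.1 pos [0.4663 0.0463 0.1105] yaw 84.34 shift [ 0.4595 -0.0921  0.1103] turn [-0.0001  0.0006 -0.0081] F [-0.13  0.13 -0.67] q [-0.06 -0.23  2.08 -0.    1.28 -1.53]
Tz [-0.025 -0.02   0.014] diff 225
t 18.35 pos [0.4662 0.0463 0.1135] yaw 84.34 shift [ 0.4595 -0.0921  0.1133] turn [-0.      0.0005 -0.008 ] F [ 0.05  0.27 -1.  ] q [-0.06 -0.23  2.08 -0.    1.29 -1.53]
Tz [ 0.016  0.    -0.043] diff 233
```

```bash

python3 -m jog '[[[0,0,-0.01],[0,0,0]],[[0,0,-0.02],[0,0,0]],[[0,0,-0.04],[0,0,0]],[[0,0,-0.0765],[0,0,0]],[[0,0,-0.0765],[0,0,0]]]' >/dev/null;python3 chk.py
python3 -m jog '[[[-0.004,-0.047,0],[0,0,0]],[[-0.009,-0.094,0],[0,0,-0.011]],[[-0.009,-0.094,0],[0,0,-0.011]],[[-0.009,-0.094,0],[0,0,-0.011]],[[-0.009,-0.094,0],[0,0,-0.011]]]' >/dev/null;python3 chk.py
python3 - <<'E'
from h import *
d=grab('wrist','w5.png');a=cv2.imread('pics/w2.png');b=d['image']
ga,gb=[cv2.cvtColor(x,cv2.COLOR_BGR2GRAY) for x in(a,b)]
for v in range(236,300,4): 
  print(v,'old',ga[v,262:300:2],'new',gb[v,262:300:2])
plan(.4644,-.2537,.19,102.4)
E
```

```text
t 18.9 pos [0.4684 0.0462 0.194 ] yaw 84.34 shift [ 0.463  -0.0922  0.1904] turn [ 0.0002  0.0078 -0.008 ] F [ 0.51 -0.54 -1.25] q [-0.06 -0.31  2.01 -0.    1.44 -1.53]
Tz [ 0.017 -0.025  0.017] diff 268
t 19.45 pos [ 0.4655 -0.0471  0.1892] yaw 85.04 shift [0.4677 0.0066 0.1895] turn [ 0.0005 -0.0007  0.0042] F [ 0.53  1.18 -0.61] q [-0.26 -0.31  2.01  0.    1.44 -1.74]
Tz [-0.017  0.021 -0.035] diff 369
236 old [165 163 166 173 178 178 178 174 166 159 147 146 164 164 161 155 172 175
 175] new [168 173 173 165 164 162 163 160 159 162 146 140 157 159 159 159 161 160
 160]
240 old [168 170 171 173 174 166 140 135 185 205 203 156 101 128 182 173 164 175
 176] new [175 172 169 165 162 155 136 136 185 206 189 149 101 117 151 143 157 162
 160]
244 old [175 177 172 173 163 133 123 131 169 139 120 104  88  85  99 146 169 176
 176] new [178 177 173 162 153 133 125 132 176 170 142 119  94  86  91 124 155 160
 161]
248 old [182 181 178 174 150 125 110 103  93  89  89  87  86  86  86 123 167 175
 177] new [187 185 174 162 145 128 121 110  95  90  90  91  88  89  87 115 153 161
 160]
252 old [19
[... 1140 characters left out ...]
6 85 88]
284 old [88 85 85 53 32 28 26 31 25 26 27 27 28 24 25 29 49 81 85] new [98 99 95 68 30 31 31 28 23 28 26 23 30 21 25 30 57 84 86]
288 old [96 96 90 52 35 32 31 30 27 30 31 26 26 27 25 27 43 80 85] new [88 87 83 53 30 30 29 29 29 29 29 28 26 23 25 29 50 83 88]
292 old [95 92 79 42 29 36 38 37 38 37 37 36 35 32 28 22 40 76 83] new [87 86 84 50 31 37 39 39 38 38 37 37 35 31 23 22 46 81 87]
296 old [85 84 72 37 30 34 39 39 39 39 38 35 36 36 33 24 35 71 85] new [87 86 79 44 35 37 41 43 43 42 41 41 38 34 34 24 40 79 87]
t 19.5 pos [ 0.4656 -0.047   0.1893] yaw 85.06 shift [-0.0166 -0.206  -0.0008] turn [ 0.0004 -0.0005 -0.3026] F [-0.5   0.68 -1.68] q [-0.26 -0.31  2.01  0.    1.44 -1.74]
```

```bash

python3 -m jog '[[[-0.003,-0.045,0],[0,0,-0.1]],[[-0.007,-0.09,0],[0,0,-0.2]],[[-0.011,-0.135,0],[0,0,-0.3025]],[[-0.015,-0.18,0],[0,0,-0.3025]],[[-0.0166,-0.206,0],[0,0,-0.3025]]]' >/dev/null
python3 -m jog '[[[0,0,0],[0,0,0]],[[0,0,0],[0,0,0]],[[0,0,0],[0,0,0]]]' >/dev/null
python3 -c "
from h import *
plan(.4644,-.2537,.0476,102.4)"
```

```text
t 20.3 pos [ 0.4645 -0.2532  0.1893] yaw 102.41 shift [ 0.0002 -0.0006  0.1417] turn [ 0.0008 -0.0002  0.0002] F [0.49 0.21 0.48] q [-0.64 -0.15  1.88  0.    1.41 -2.43]
```

```bash

python3 -m jog '[[[0.0002,-0.0005,0.04],[0,0,0]],[[0.0002,-0.0005,0.08],[0,0,0]],[[0.0002,-0.0005,0.1],[0,0,0]],[[0.0002,-0.0005,0.111],[0,0,0]],[[0.0002,-0.0005,0.111],[0,0,0]]]' | grep -E "pos|contact"
python3 -m jog '[[[0,0,0.002],[0,0,0]],[[0,0,0.004],[0,0,0]],[[0,0,0.006],[0,0,0]],[[0,0,0.008],[0,0,0]]]' | grep -E "pos|contact"
python3 -m jog '[[[0,0,0.001],[0,0,0]],[[0,0,0.002],[0,0,0]]]' | grep -E "pos|contact"
```

```text
tool_pos: [0.4635, -0.2536, 0.0771]
contact_force: [-0.9, 0.5, -0.3]
tool_pos: [0.4646, -0.2557, 0.0714]
contact_force: [-0.0, 0.3, -0.6]
tool_pos: [0.4641, -0.2554, 0.0686]
contact_force: [-1.1, -0.1, -1.1]
```

```bash

python3 -m jog '[[[0,0,0],[0,0,0]],[[0,0,0],[0,0,0]]]' | grep -E "pos|contact"
python3 -c "
from h import *
plan(.4644,-.2537,.0476,102.4);print(ctrl.get_obs()['wrist_torque'])"
```

```text
tool_pos: [0.4641, -0.2553, 0.0686]
contact_force: [0.4, -0.3, -0.5]
t 21.6 pos [ 0.4641 -0.2553  0.0686] yaw 102.3 shift [-0.0006  0.0015  0.021 ] turn [ 0.     -0.     -0.0018] F [ 0.43 -0.27 -0.53] q [-0.64 -0.01  1.97 -0.    1.19 -2.43]
[ 0.00349587 -0.01841788  0.0377197 ]
```

```bash

python3 -m jog '[[[-0.0003,0.0007,0],[0,0,0]],[[-0.0004,0.0014,0],[0,0,0]],[[-0.0004,0.0014,0],[0,0,0]]]' | grep -E "pos|contact"
python3 -m jog '[[[0,0,0.002],[0,0,0]],[[0,0,0.004],[0,0,0]]]' | grep -E "pos|contact"
python3 -m jog '[[[0,0,0.002],[0,0,0]],[[0,0,0.004],[0,0,0]]]' | grep -E "pos|contact"
```

```text
tool_pos: [0.4642, -0.2537, 0.0686]
contact_force: [0.7, 0.1, -0.5]
tool_pos: [0.4643, -0.2538, 0.0645]
contact_force: [1.1, -0.3, -0.9]
tool_pos: [0.4641, -0.2537, 0.0603]
contact_force: [0.6, 0.3, -0.8]
```

Going in freely at the original position; on down to home.

```bash

python3 -m jog '[[[0,0,0.002],[0,0,0]],[[0,0,0.004],[0,0,0]]]' | grep -E "pos|contact"
python3 -m jog '[[[0,0,0.002],[0,0,0]],[[0,0,0.004],[0,0,0]]]' | grep -E "pos|contact"
python3 -m jog '[[[0,0,0.001],[0,0,0]],[[0,0,0.003],[0,0,0]]]' | grep -E "pos|contact"
python3 -m jog '[[[0,0,0.0008],[0,0,0]],[[0,0,0.0014],[0,0,0]],[[0,0,0.0014],[0,0,0]]]' | grep -E "pos|contact"
```

```text
tool_pos: [0.4642, -0.2538, 0.0563]
contact_force: [-0.9, -0.4, -1.0]
tool_pos: [0.4642, -0.2539, 0.0524]
contact_force: [-0.6, 0.5, -1.0]
tool_pos: [0.4644, -0.2539, 0.0496]
contact_force: [-0.2, -0.1, -1.0]
tool_pos: [0.4642, -0.2538, 0.0481]
contact_force: [0.1, -0.3, -0.9]
```

```bash

python3 -m jog '[[[0,0,0.0006],[0,0,0]],[[0,0,0.0006],[0,0,0]]]' | grep -E "pos|contact"
python3 -m jog '[[[0,0,0.0003],[0,0,0]],[[0,0,0.0003],[0,0,0]]]' | grep -E "pos|contact"
```

```text
tool_pos: [0.4643, -0.2539, 0.0477]
contact_force: [0.6, -0.4, 0.2]
tool_pos: [0.4644, -0.2539, 0.0477]
contact_force: [-0.9, 0.7, 2.0]
```

```bash

python3 -m jog '[[[0,0,0],[0,0,0]],[[0,0,0],[0,0,0]],[[0,0,0],[0,0,0]],[[0,0,0],[0,0,0]],[[0,0,0],[0,0,0]]]' 0.45 20 | grep -E "pos|contact|open"
python3 -m jog '[[[0,0,-0.01],[0,0,0]],[[0,0,-0.03],[0,0,0]],[[0,0,-0.07],[0,0,0]],[[0,0,-0.11],[0,0,0]],[[0,0,-0.154],[0,0,0]]]' >/dev/null
python3 -m jog '[[[0,0.005,0],[0,0,0.03]],[[0,0.008,0],[0,0,0.03]],[[0,0.008,0],[0,0,0.03]],[[0,0.008,0],[0,0,0.03]]]' >/dev/null
python3 - <<'E'
from h import *
plan(.4631,-.2483,.2017,100.68)
d=grab('wrist','w6.png');g=cv2.cvtColor(d['image'],cv2.COLOR_BGR2GRAY);a=cv2.cvtColor(cv2.imread('pics/w1.png'),cv2.COLOR_BGR2GRAY)
for n,x in(('old',a),('new',g)):
  m=(x<60).astype(np.uint8);m[:160]=0;m[230:]=0;m[:,:255]=0;m[:,295:]=0
  k,l,st,c=cv2.connectedComponentsWithStats(m);i=1+st[1:,4].argmax();print(n,st[i],c[i])
s=grab('scene')['image'];b=cv2.imread('pics/scene0.png')
D=(np.abs(s.astype(int)-b).max(2)>40).astype(np.uint8)
k,l,st,c=cv2.connectedComponentsWithStats(D)
print([list(r) for r in st[1:] if r[4]>12])
E
```

```text
tool_pos: [0.4642, -0.2538, 0.0472]
contact_force: [-0.5, -0.4, 0.4]
opening: 0.0382
t 25.0 pos [ 0.4618 -0.2455  0.1998] yaw 100.61 shift [-0.0008 -0.003  -0.0019] turn [ 0.0019 -0.002  -0.0012] F [-0.51 -0.1  -0.07] q [-0.63 -0.17  1.88 -0.    1.44 -2.39]
old [269 173   9  44 360] [273.21944444 193.93611111]
new [265 175  10  44 371] [269.77897574 195.99191375]
[[np.int32(0), np.int32(0), np.int32(383), np.int32(246), np.int32(32899)], [np.int32(28), np.int32(70), np.int32(19), np.int32(35), np.int32(122)], [np.int32(0), np.int32(92), np.int32(6), np.int32(5), np.int32(13)], [np.int32(0), np.int32(98), np.int32(27), np.int32(31), np.int32(148)], [np.int32(16), np.int32(101), np.int32(20), np.int32(30), np.int32(117)], [np.int32(104), np.int32(102), np.int32(8), np.int32(10), np.int32(42)], [np.int32(0), np.int32(107), np.int32(16), np.int32(28), np.int32(142)], [np.int32(3), np.int32(109), np.int32(101), np.int32(159), np.int32(4221)], [np.int32(69), np.int32(135), np.int32(24), np.int32(14), np.int32(106)], [np.int32(126), np.int32(151), np.int32(5), np.int32(11), np.int32(17)], [
[... 470 characters left out ...]
.int32(14), np.int32(32), np.int32(132)], [np.int32(0), np.int32(214), np.int32(77), np.int32(88), np.int32(1072)], [np.int32(277), np.int32(219), np.int32(27), np.int32(15), np.int32(75)], [np.int32(271), np.int32(232), np.int32(54), np.int32(45), np.int32(909)], [np.int32(313), np.int32(242), np.int32(4), np.int32(5), np.int32(14)], [np.int32(92), np.int32(244), np.int32(22), np.int32(52), np.int32(607)], [np.int32(0), np.int32(249), np.int32(13), np.int32(8), np.int32(62)], [np.int32(174), np.int32(262), np.int32(19), np.int32(25), np.int32(186)], [np.int32(320), np.int32(288), np.int32(10), np.int32(10), np.int32(17)], [np.int32(2), np.int32(412), np.int32(8), np.int32(8), np.int32(31)]]
```

```bash
python3 -c "
from h import *
print(job.finish_job())"
```

```text
the job is handed in; nothing more can be done
None
```

The case is unlocked with its lid ajar, and the tubular key is back fully home in its own stand hole and released; the job is handed in at about 25 s, with no verdict returned.

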